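# Angle a beech strip past the post into the gluing jig

### The arm

A 6-joint arm with a two-finger parallel gripper is mounted at the origin on the work surface. World frame = base frame: x ahead of the robot, y to its left, z up, the work surface at z = 0. Lengths are in m, angles in rad, forces in N, time in s.
With the tool pointing down it reaches from about 0.35 to 0.85 m from the base axis. Payload 8.1 kg.
Tool frame: the origin (TCP) lies midway between the tips of the shut fingers; the grasp point (between the pads) lies robot.grip_depth behind it (robot.grip_depth is the distance from the TCP to the grasp point, in m); z points along the fingers, y is the line along which they close (so a half turn about z gives the same grasp; the last joint's range is limited). The gripper opens to 93 mm and grips with 3 to 60 N. Pads are 15 mm wide; open, the fingers measure 128 mm over their backs; the gripper's body (75 mm by 188 mm) begins 65 mm behind the grasp point.
Start: joints at [-1.32, 0.13, 1.488, -0, 1.523, -0.085], TCP at [0.198, -0.566, 0.219] pointing down, gripper open.
Joint ranges: [-2.96, 2.96], [-0.89, 2.26], [0.02, 2.5], [-1.34, 4.48], [0, 2.73], [-2.66, 2.66]. Speed limits (rad/s): [2.39, 2.39, 2.79, 3.14, 3.14, 3.14].

### API

Orientations are given as a rotation vector (axis times angle).
In Python, from plant import robot gives the robot as it stands.
- The arm moves only by the tool carry_out, never from a script. Its argument "rows" is a list of rows, each a list of 6 numbers: the shift along the tool's x, y, z in m, then the turn, a rotation vector about the tool's x, y, z in degrees. A call has 1 to 12 rows; each row is the pose to reach, as a shift and turn from the pose commanded when the call began, along the tool's axes at that moment; what a row does not reach only later rows make up. A row lasts 1/8 s, in which the tool goes at most 62.5 mm and 10.7 degrees, less where a joint would pass 70% of its speed; a pose out of reach is approached as far as the arm can. A call with a gripper value outside its range is refused whole. "jaw" is the closure in counts, from 0 (fully open) to 255 (shut), set as the call begins (left out, the last holds). The fingers move at their own pace and stop on an object; "force" is the grip in N (left out, the last holds). Time passes only in rows, so rows that repeat a pose let the fingers close. It gives the time, the measured TCP pose, the force, the opening and the grip force at its end, in the units of the state.
- robot.read_state(): the state, without advancing time (a new reading comes with each control period).
- robot.read_camera(name): name is "side" or "top" or "wrist"; returns the picture (480x640x3 uint8, red, green, blue); there is no depth.
- robot.camera_model(name): a dict with "fx", "fy", "cx", "cy" (pixels), "R" (3x3) and "t" (3): a world point X has camera coordinates R X + t; the wrist camera has in their place "mount" (4x4, takes a point from camera to tool coordinates, whose origin is the TCP and whose axes are the flange's). Camera axes: x right, y down, z forward; pixel columns grow to the right and rows downward; lengths in m; the calibration is good to about 2 mm. A picture is of the moment at which its call begins: read the wrist's pose just before it. camera_model takes no time and is no camera call.
- robot.close_job(): hands the job in; it is judged then, once.
Trained networks look in the newest picture that a camera, given by its name, has taken for a name from the list of things; names that differ only in an ending like _2 or _b are one class to them, and where a whole thing is asked for, a point or a joint stands for the part that bears it (a point fixed in the world has none). Each returns a list of dicts, best first, with "conf" (0 to 1); they miss things now and then, are a little off and sometimes report something else, mostly with a low value. They report only what shows in the picture. A call takes as long as a camera call. They do not tell look-alikes from the thing itself.
- robot.outline_of(camera, target): "pixels" (480x640 bool, what is visible of it) and "pixel" ([column, row] in pixels, amid what is visible of it).
The state is a dict: "t": time; "q": joint angles; "dq": joint speeds; "joint_torque": joint torques, N m; "tool_pos": TCP position; "orientation": TCP orientation; "force": force on the tool from outside, world axes, zero at the start; "wrist_torque": the same for the moment, N m; "opening": finger opening in m; "gripper_force": force on a finger pad.
Only numpy, scipy, OpenCV 4.12 (cv2) and the standard library are available. Lean on these libraries where they do the work, as an engineer would, in place of code of your own. Each camera call takes 0.05 s, during which the arm holds its last target. There are 200 camera calls.

### The job

Push the loose beech strip with the fingertips into the green gluing jig: slip one end in behind the red-capped post, then swing the other end in, and leave the strip flush along the back fence, between the two end blocks. Only push it, gently: do not grip it or lift it off the bench. Leave the glue bottle, the screw jar and the screwdriver where they are.

Things in the scene. Friction and masses are not known exactly. Their poses are not given: they have to be found in the camera images.
- strip: loose light beech strip lying flat on the bench, 28 mm wide (its x), 200 mm long (its y), 22 mm high, about 0.1 kg; origin at the centre of its underside; both ends are alike. It starts between the robot and the jig
- jig: green U-shaped jig fixed on the bench, open to the robot, 26 mm high, no floor. Origin on the bench under the middle of the fence's inner face, which is its plane x = 0; +x points away from the robot into the fence (30 mm thick), y along the fence. End blocks: y = +-113 to +-131 mm, x = -45 to 0 (226 mm clear between). Seated, the strip is parallel to y with its centre at x = -14 mm
- post: fixed steel post, 16 mm diameter, 46 mm high, top 10 mm red; origin on its axis at its foot. At jig x = -58 mm, y = +73 or -73 mm (varies): 50 mm free between it and the fence. From it to the farther end block are 178 mm, less than the strip, so the strip enters only slanted, one end going behind the post first. A flat grey bung, no obstacle, marks the other place
- glue: bystander: white glue bottle with a blue cap, 56 mm in diameter, 140 mm high; origin at the centre of its underside
- screws: bystander: amber glass screw jar with a steel lid, 60 mm in diameter, 70 mm high; origin at the centre of its underside
- screwdriver: bystander: screwdriver with an orange handle, 200 mm long, lying flat just beyond the jig's fence, roughly parallel to it; origin at its underside near mid-length
There are look-alikes about, which are no part of the job. Of the things like the strip, leave any that is pink or purple; of the rest the larger one is meant.

How it is judged:
At the end, for the whole second after the job is handed in: The strip lies flat on the bench inside the jig, at rest, its back side within 5 mm of the fence, parallel to it within 0.045 rad, between the two end blocks and behind the post (x of strip in the frame of jig between -0.019 and -0.01 m and y of strip in the frame of jig between -0.018 and 0.018 m and angle between the y axis of strip and the y axis of jig, either way round below 0.045 rad and height (world z) of strip below 0.004 m and angle between strip's own z axis and vertical below 0.05 rad and linear speed of strip below 0.01 m/s); the robot touches nothing.
It fails at once if the strip is lifted or tipped off the bench (height (world z) of strip above 0.01 m or angle between strip's own z axis and vertical above 0.2 rad).
It fails at once if the strip is gripped or shoved hard: over 35 N between fingers and strip before it is at the fence, or over 80 N at any time ((contact force between the fingers and strip above 35 N and x of strip in the frame of jig below -0.022 m) or contact force between the fingers and strip above 80 N).
It fails at once if the glue bottle, screw jar or screwdriver is moved by more than 20 mm or tipped over (distance of any of glue, screws, screwdriver from where it was at the start of the episode above 0.02 m or angle between any of glue, screws's own z axis and vertical above 0.3 rad).
It also fails if it takes over 72 s, if anything falls off the work surface, if the arm or the gripper's body presses on something with over 40 N, if the wrist force passes 120 N, or if a joint passes its speed limit or range.

## Working session

There is one attempt and no reset: what is moved stays moved. The work goes in short steps, Python scripts to look and compute and a tool call to move; the robot and the scene stay as the last step left them, time stands still between calls to the robot, and variables do not carry over. Pictures are saved under pics/ and viewed, at most 10 in all, crops included, and the job is handed in when it is done.

Besides the shell and the picture viewer there is one more tool, called after ">>>" as name([rows], argument=value, ...), one row to a line, values as JSON. carry_out: Moves the arm, as the interface text tells. Its arguments: {"type":"object","properties":{"rows":{"type":"array"},"jaw":{"type":"number"},"force":{"type":"number"}},"required":["rows"]}

```bash
mkdir -p pics; ls; python3 - <<'E'
from plant import robot
import cv2,numpy as np
for c in("top","side"):
    im=robot.read_camera(c); cv2.imwrite(f"pics/{c}0.png",im[:,:,::-1])
    m=robot.camera_model(c); print(c,m["fx"],m["cx"],m["cy"],np.round(m["R"],3).tolist(),np.round(m["t"],3))
    for n in("strip","jig","post","glue","screws","screwdriver"):
        print(n,[(round(d["conf"],2),np.round(d["pixel"]).tolist(),int(d["pixels"].sum())) for d in robot.outline_of(c,n)])
s=robot.read_state();print(s["t"],s["tool_pos"],s["orientation"],s["opening"],robot.grip_depth)
E
```

```text
pics
top 553.3536547762876 322.63736416798343 247.11989168473974 [[0.03, -0.999, 0.026], [-0.992, -0.033, -0.126], [0.126, -0.022, -0.992]] [-0.035  0.58   1.006]
strip [(0.82, [313.0, 292.0], 1547), (0.75, [186.0, 332.0], 1859), (0.67, [309.0, 369.0], 947)]
jig [(0.65, [325.0, 208.0], 2888)]
post []
glue [(0.74, [512.0, 254.0], 1167)]
screws [(0.81, [109.0, 249.0], 1124)]
screwdriver [(0.86, [349.0, 154.0], 712), (0.68, [516.0, 254.0], 1180)]
side 536.4465043743139 307.4225144454893 236.69426725490837 [[-0.924, -0.381, 0.013], [-0.221, 0.507, -0.833], [0.311, -0.773, -0.553]] [0.516 0.15  1.106]
strip [(0.9, [395.0, 266.0], 793), (0.89, [327.0, 251.0], 969), (0.82, [398.0, 206.0], 404), (0.8, [329.0, 324.0], 1794)]
jig [(0.71, [266.0, 234.0], 1518)]
post [(0.57, [291.0, 245.0], 122)]
glue [(0.79, [354.0, 165.0], 768)]
screws [(0.74, [226.0, 344.0], 1432)]
screwdriver []
0.7 [ 0.1977086  -0.56651246  0.21865873] [ 3.09737246e+00  5.24937276e-01 -3.71188919e-05] 0.09301415741092946 0.0188
```

View pics/top0.png

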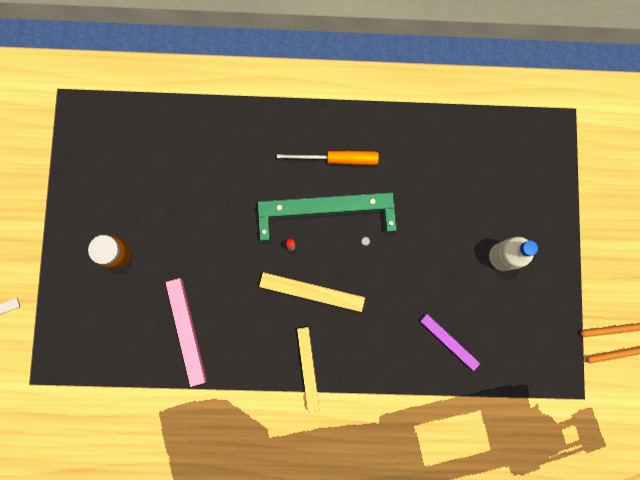

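View pics/side0.png

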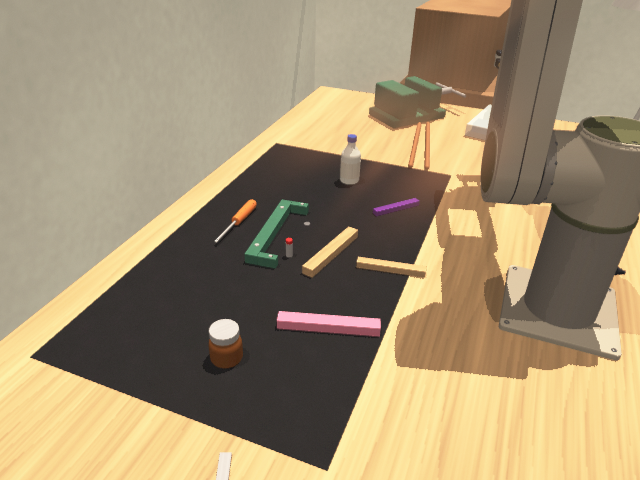

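The top view shows these strip look-alikes:
- beech at (313,292)
- thinner beech at (309,369)
- pink at (186,332)
- purple at (450,342)

I choose the larger beech at (313,292). The red-capped post is at (291,244), on the left, which is +y. The bung is at (366,241).

```bash
cat > h.py <<'E'
from plant import robot
import cv2,numpy as np
from scipy.optimize import minimize
def proj(c,P):
    m=robot.camera_model(c);X=np.asarray(P)@np.array(m["R"]).T+m["t"]
    return np.c_[m["fx"]*X[:,0]/X[:,2]+m["cx"],m["fy"]*X[:,1]/X[:,2]+m["cy"]]
def unproj(c,uv,z):
    m=robot.camera_model(c);R=np.array(m["R"]);o=-R.T@m["t"]
    d=R.T@[(uv[0]-m["cx"])/m["fx"],(uv[1]-m["cy"])/m["fy"],1];return o+d*(z-o[2])/d[2]
BOX={"strip":[(-.014,.014,-.1,.1,0,.022)],
"jig":[(0,.03,-.131,.131,0,.026),(-.045,0,.113,.131,0,.026),(-.045,0,-.131,-.113,0,.026)]}
def sil(c,n,p,S=4):
    im=np.zeros((480*S,640*S),np.uint8);C,s=np.cos(p[2]),np.sin(p[2])
    for b in BOX[n]:
        P=np.array([(x,y,z) for x in b[:2] for y in b[2:4] for z in b[4:]])
        W=np.c_[p[0]+C*P[:,0]-s*P[:,1],p[1]+s*P[:,0]+C*P[:,1],P[:,2]]
        h=cv2.convexHull(((proj(c,W)+.5)*S*16).astype(np.int32))
        cv2.fillConvexPoly(im,h,255,shift=4)
    return cv2.resize(im,(640,480),interpolation=cv2.INTER_AREA)/255.
def mask(img,n,px):
    hsv=cv2.cvtColor(img,cv2.COLOR_RGB2HSV)
    lo,hi=((12,50,70),(35,255,255)) if n=="strip" else ((50,70,25),(95,255,255))
    m=cv2.inRange(hsv,lo,hi);m=cv2.morphologyEx(m,cv2.MORPH_CLOSE,np.ones((3,3)))
    k,l,st,ce=cv2.connectedComponentsWithStats(m)
    i=min(range(1,k),key=lambda i:np.hypot(*(ce[i]-px))-(0 if st[i,4]>300 else -999))
    return (l==i)*1.
def fit(ms,n,p0):
    f=lambda p:sum(np.abs(sil(c,n,p)-m).sum()/m.sum() for c,m in ms.items())
    r=minimize(f,p0,method="Nelder-Mead",options=dict(initial_simplex=np.array(p0)+np.array([[0,0,0],[.01,0,0],[0,.01,0],[0,0,.08]])))
    return r.x,r.fun
def injig(J,p):
    c,s=np.cos(J[2]),np.sin(J[2]);d=np.array(p[:2])-J[:2]
    return np.array([c*d[0]+s*d[1],-s*d[0]+c*d[1]]+([p[2]-J[2]] if len(p)>2 else []))
def world(J,x,y):
    c,s=np.cos(J[2]),np.sin(J[2]);return np.array([J[0]+c*x-s*y,J[1]+s*x+c*y])
E
python3 - <<'E'
from h import *
t=robot.read_camera("top")
cv2.imwrite("pics/crop.png",cv2.resize(t[180:420,150:490],None,fx=2.3,fy=2.3)[:,:,::-1])
ms=mask(t,"strip",(313,292));mj=mask(t,"jig",(325,208));print(ms.sum(),mj.sum())
a=unproj("top",(313,292),.02);b=unproj("top",(326,203),.02);print(a,b)
S,e=fit({"top":ms},"strip",[a[0],a[1],.2+np.pi*0]);print("S",S,e)
S2,e2=fit({"top":ms},"strip",[a[0],a[1],-.2]);print("S2",S2,e2)
J,e=fit({"top":mj},"jig",[b[0]-.015,b[1],0]);print("J",J,e)
s=robot.read_camera("side")
for n,p in(("strip",(327,251)),("jig",(266,234))):
    m=mask(s,n,p);print(n,m.sum(),np.abs(sil("side",n,S if n=="strip" else J)-m).sum(),fit({"side":m},n,S if n=="strip" else J))
print("post",unproj("top",(291,244),.046),injig(J,unproj("top",(291,244),.046)))
print("glue",unproj("top",(505,258),.05),"screws",unproj("top",(104,250),.07))
print("strip in jig",injig(J,S))
E
```

```text
1732.0 2864.0
[ 0.49640491 -0.00105409  0.02      ] [ 0.66895524 -0.02071614  0.02      ]
S [ 0.49737416  0.00087985 -0.20831289] 0.0547661096771272
S2 [ 0.49744867  0.00092908 -0.20910079] 0.054514785128832136
J [ 0.65102152 -0.0212448   0.10479061] 0.06511666118961551
strip 1060.0 70.88235294117646 (array([ 0.49867096,  0.00138826, -0.21037642]), np.float64(0.041912689604143544))
jig 1477.0 152.1529411764706 (array([ 0.65209255, -0.02186111,  0.10527236]), np.float64(0.0924104238851939))
post [0.58330798 0.04303274 0.046     ] [-0.06061873  0.07100771 -0.05879061]
glue [ 0.56963518 -0.3581009   0.05      ] screws [0.55806183 0.37863476 0.07      ]
strip in jig [-0.15049031  0.03807463 -0.3131035 ]
```

View pics/crop.png

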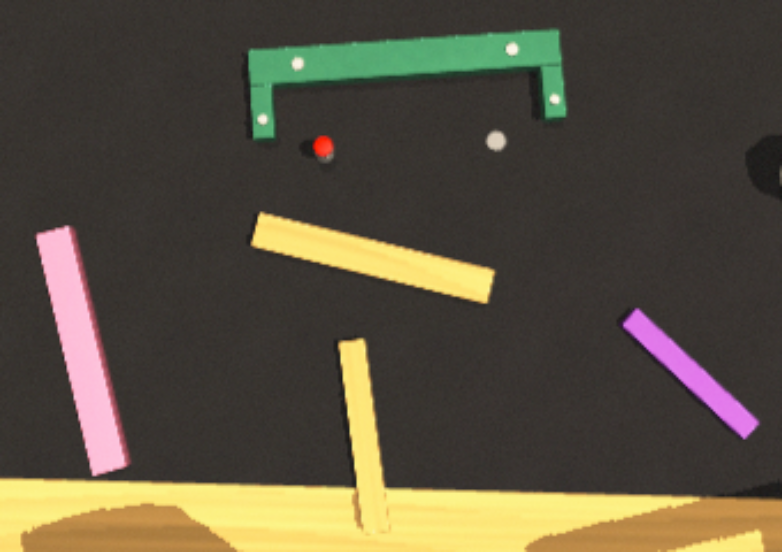

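The crop confirms it: the chosen beech strip is the wider one, the top and side fits agree to about 1 mm, and the post is on the +y side. The plan has five steps:
1. Slide the strip back along its axis by pushing on its +end.
2. Push it broadside towards the jig.
3. Slide it in behind the post.
4. Swing the other end in.
5. Press it against the fence.

```bash
cat >> h.py <<'E'
J=np.array([.6515,-.0215,.105]); POST=np.array([-.058,.073])
def to(xy,z,psi):
    """print tool-frame shift(mm) and turn about tool z (deg) to world xy,z, tool-x heading psi(rad)"""
    s=robot.read_state();R=cv2.Rodrigues(np.array(s["orientation"]))[0]
    d=R.T@(np.r_[xy,z]-s["tool_pos"]);h=np.arctan2(R[1,0],R[0,0])
    a=-(psi-h);a=(a+np.pi)%(2*np.pi)-np.pi
    print("to",np.round(xy,3),z,"shift",np.round(d,4),"turn",round(np.degrees(a),1),"tilt",np.round(R[:,2],3))
def see(p0,c="top",n="strip"):
    im=robot.read_camera(c);m=mask(im,n,proj(c,[[p0[0],p0[1],.015]])[0]);p,e=fit({c:m},n,p0)
    g=injig(J,p);print(c,n,"world",np.round(p,4),"jig",np.round(g,4),"deg",round(np.degrees(g[2]),1),"err",round(e,3));return p,im
def un(p): return np.array([-np.sin(p[2]),np.cos(p[2])]),np.array([np.cos(p[2]),np.sin(p[2])])
E
python3 - <<'E'
from h import *
S=np.array([.498,.001,-.209]);u,n=un(S);print(u,n,injig(J,S))
h=S[2]+np.pi/2
to(S[:2]+.122*u,.1,h); to(S[:2]+.122*u,.008,h)
to(S[:2]+.0555*u,.008,h)
E
```

```text
[0.20748176 0.97823889] [ 0.97823889 -0.20748176] [-0.15029645  0.03846398 -0.314     ]
to [0.523 0.12 ] 0.1 shift [ 0.5337 -0.5412  0.1186] turn -58.8 tilt [ 0. -0. -1.]
to [0.523 0.12 ] 0.008 shift [ 0.5337 -0.5412  0.2106] turn -58.8 tilt [ 0. -0. -1.]
to [0.51  0.055] 0.008 shift [ 0.4993 -0.4843  0.2106] turn -58.8 tilt [ 0. -0. -1.]
```

>>> carry_out([
  [0.534, -0.541, 0.119, 0, 0, -58.8],
  [0.534, -0.541, 0.119, 0, 0, -58.8],
  [0.534, -0.541, 0.119, 0, 0, -58.8],
  [0.534, -0.541, 0.119, 0, 0, -58.8],
  [0.534, -0.541, 0.119, 0, 0, -58.8],
  [0.534, -0.541, 0.119, 0, 0, -58.8],
  [0.534, -0.541, 0.119, 0, 0, -58.8],
  [0.534, -0.541, 0.119, 0, 0, -58.8],
  [0.534, -0.541, 0.119, 0, 0, -58.8],
  [0.534, -0.541, 0.119, 0, 0, -58.8],
  [0.534, -0.541, 0.119, 0, 0, -58.8],
  [0.534, -0.541, 0.119, 0, 0, -58.8],
], jaw=255, force=10)

```text
t: 2.3
tool_pos: [0.5163, 0.1051, 0.1027]
orientation: [2.44, 1.978, 0.001]
force: [0.5, -0.5, 0.2]
opening: 0.0003
gripper_force: 0.0
```

>>> carry_out([
  [0, 0, 0, 0, 0, 0],
  [0, 0, 0, 0, 0, 0],
])

```text
t: 2.55
tool_pos: [0.5151, 0.1028, 0.1024]
orientation: [-2.44, -1.979, 0.001]
force: [-0.3, 0.0, 0.2]
opening: 0.0007
gripper_force: 0.0
```

```bash
python3 - <<'E'
from h import *
S=np.array([.498,.001,-.209]);u,n=un(S)
h=S[2]+np.pi/2
to(S[:2]+.122*u,.008,h)
to(S[:2]+.0555*u,.008,h)
E
```

```text
to [0.523 0.12 ] 0.008 shift [0.0189 0.0045 0.0944] turn 0.1 tilt [-0.001 -0.001 -1.   ]
to [0.51  0.055] 0.008 shift [-0.0476  0.0044  0.0945] turn 0.1 tilt [-0.001 -0.001 -1.   ]
```

Descend clear of the +end, then push back slowly.

>>> carry_out([
  [0.019, 0.004, 0, 0, 0, 0],
  [0.019, 0.004, 0.04, 0, 0, 0],
  [0.019, 0.004, 0.08, 0, 0, 0],
  [0.019, 0.004, 0.094, 0, 0, 0],
  [0.012, 0.004, 0.094, 0, 0, 0],
  [0.004, 0.004, 0.094, 0, 0, 0],
  [-0.005, 0.004, 0.094, 0, 0, 0],
  [-0.014, 0.004, 0.094, 0, 0, 0],
  [-0.023, 0.004, 0.094, 0, 0, 0],
  [-0.032, 0.004, 0.094, 0, 0, 0],
  [-0.04, 0.004, 0.094, 0, 0, 0],
  [-0.048, 0.004, 0.094, 0, 0, 0],
])

```text
t: 4.05
tool_pos: [0.5092, 0.0547, 0.0086]
orientation: [-2.441, -1.978, 0.0]
force: [-0.2, 1.3, 1.7]
opening: -0.0
gripper_force: 0.8
```

>>> carry_out([
  [0, 0, 0, 0, 0, 0],
  [0.01, 0, 0, 0, 0, 0],
  [0.02, 0, -0.03, 0, 0, 0],
  [0.02, 0, -0.09, 0, 0, 0],
  [0.02, 0, -0.11, 0, 0, 0],
  [0.02, 0, -0.11, 0, 0, 0],
], jaw=0)

```text
t: 4.8
tool_pos: [0.5152, 0.0756, 0.1207]
orientation: [2.438, 1.977, 0.006]
force: [0.4, -0.5, -0.2]
opening: 0.0557
gripper_force: 0.0
```

```bash
python3 - <<'E'
from h import *
S=np.array([.498,.001,-.209]);u,n=un(S);p0=np.r_[S[:2]-.052*u,S[2]]
p,im=see(p0,"side");p2,im=see(p,"top")
cv2.imwrite("pics/t1.png",im[:,:,::-1]);print(robot.read_state()["tool_pos"])
E
```

```text
side strip world [ 0.4855 -0.0546 -0.2073] jig [-0.1686 -0.0156 -0.3123] deg -17.9 err 0.045
top strip world [ 0.4861 -0.0476 -0.2106] jig [-0.1672 -0.0087 -0.3156] deg -18.1 err 0.988
[0.51288702 0.07518434 0.11743571]
```

View pics/t1.png

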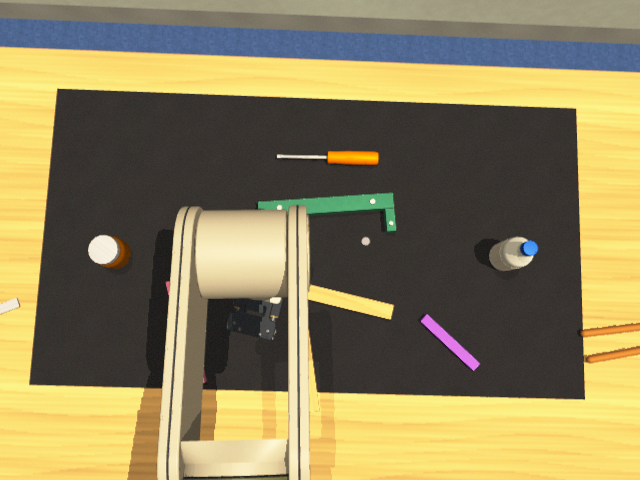

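The arm hides part of the top view, but its strip is still visible from (305,290) to (392,310). The side fit is clean: the strip slid back and kept its angle. Next is the broadside push.

```bash
python3 - <<'E'
from h import *
S=np.array([.485,-.0545,-.208]);u,n=un(S)
g=injig(J,S);a=g[2];U=np.array([-np.sin(a),np.cos(a)]);N=np.array([np.cos(a),np.sin(a)])
r=g[:2]-POST;print("s,d",r@U,r@N)
D=.026-r@N;print("push",D)
to(S[:2]-.034*n,.05,S[2]);to(S[:2]+(D-.0215)*n,.008,S[2])
E
```

```text
s,d -0.11826573674293549 -0.07843686641949807
push 0.10443686641949806
to [ 0.452 -0.047] 0.05 shift [-0.1326 -0.0344  0.0675] turn 90.0 tilt [-0.001 -0.    -1.   ]
to [ 0.566 -0.072] 0.008 shift [-0.1326  0.0826  0.1094] turn 90.0 tilt [-0.001 -0.    -1.   ]
```

>>> carry_out([
  [-0.04, -0.01, 0, 0, 0, 10],
  [-0.09, -0.025, 0, 0, 0, 20],
  [-0.133, -0.034, 0, 0, 0, 30],
  [-0.133, -0.034, 0, 0, 0, 40],
  [-0.133, -0.034, 0, 0, 0, 50],
  [-0.133, -0.034, 0, 0, 0, 60],
  [-0.133, -0.034, 0, 0, 0, 70],
  [-0.133, -0.034, 0, 0, 0, 80],
  [-0.133, -0.034, 0.03, 0, 0, 90],
  [-0.133, -0.034, 0.068, 0, 0, 90],
  [-0.133, -0.034, 0.068, 0, 0, 90],
  [-0.133, -0.034, 0.068, 0, 0, 90],
])

```text
t: 6.4
tool_pos: [0.4524, -0.0482, 0.0506]
orientation: [-3.124, 0.327, 0.002]
force: [0.4, 0.5, 0.9]
opening: 0.0929
gripper_force: 0.0
```

```bash
python3 - <<'E'
from h import *
S=np.array([.485,-.0545,-.208]);u,n=un(S);D=.1044
to(S[:2]-.034*n,.008,S[2]);to(S[:2]+(D-.0215)*n,.008,S[2]);print(robot.read_state()["opening"])
E
```

```text
to [ 0.452 -0.047] 0.008 shift [-0.0007 -0.0006  0.0426] turn -0.0 tilt [-0.001  0.    -1.   ]
to [ 0.566 -0.072] 0.008 shift [ 0.1162 -0.0006  0.0425] turn -0.0 tilt [-0.001  0.    -1.   ]
0.09292421685813018
```

>>> carry_out([
  [0, 0, 0.02, 0, 0, 0],
  [0, 0, 0.042, 0, 0, 0],
  [0.005, 0, 0.042, 0, 0, 0],
  [0.012, 0, 0.042, 0, 0, 0],
  [0.02, 0, 0.042, 0, 0, 0],
  [0.028, 0, 0.042, 0, 0, 0],
  [0.037, 0, 0.042, 0, 0, 0],
  [0.046, 0, 0.042, 0, 0, 0],
  [0.055, 0, 0.042, 0, 0, 0],
  [0.064, 0, 0.042, 0, 0, 0],
  [0.073, 0, 0.042, 0, 0, 0],
  [0.082, 0, 0.042, 0, 0, 0],
])

```text
t: 7.9
tool_pos: [0.5336, -0.0655, 0.0086]
orientation: [-3.124, 0.327, -0.0]
force: [-0.1, -0.6, 0.7]
opening: 0.0927
gripper_force: 0.5
```

>>> carry_out([
  [0.009, 0, 0, 0, 0, 0],
  [0.018, 0, 0, 0, 0, 0],
  [0.026, 0, 0, 0, 0, 0],
  [0.034, 0, 0, 0, 0, 0],
  [0.034, 0, 0, 0, 0, 0],
  [0.02, 0, 0, 0, 0, 0],
  [-0.02, 0, -0.04, 0, 0, 0],
  [-0.08, 0, -0.08, 0, 0, 0],
  [-0.1, 0, -0.08, 0, 0, 0],
  [-0.1, 0, -0.08, 0, 0, 0],
])

```text
t: 9.15
tool_pos: [0.4345, -0.0444, 0.0893]
orientation: [3.124, -0.327, 0.003]
force: [0.4, 0.4, 0.3]
opening: 0.0929
gripper_force: 0.0
```

```bash
python3 - <<'E'
from h import *
S=np.array([.485,-.0545,-.208]);u,n=un(S);p0=np.r_[S[:2]+.1044*n,S[2]]
p,im=see(p0,"side");cv2.imwrite("pics/s2.png",im[100:400,150:550,::-1].repeat(2,0).repeat(2,1));p2,im=see(p0,"top")
for q in(p,p2):
  g=injig(J,q);a=g[2];U=np.array([-np.sin(a),np.cos(a)]);N=np.array([np.cos(a),np.sin(a)])
  r=g[:2]-POST;print("s,d",r@U,r@N)
u,n=un(p);to(p[:2]-.122*u,.05,p[2]+np.pi/2)
E
```

```text
side strip world [ 0.5915 -0.0754 -0.2137] jig [-0.0653 -0.0473 -0.3187] deg -18.3 err 0.131
top strip world [ 0.5901 -0.0764 -0.2079] jig [-0.0669 -0.0481 -0.3129] deg -17.9 err 0.05
s,d -0.11653842168885753 0.030753544237531825
s,d -0.11799092392372695 0.028858553623323232
to [ 0.566 -0.195] 0.05 shift [0.1581 0.1197 0.0391] turn -89.7 tilt [ 0.001 -0.    -1.   ]
```

View pics/s2.png

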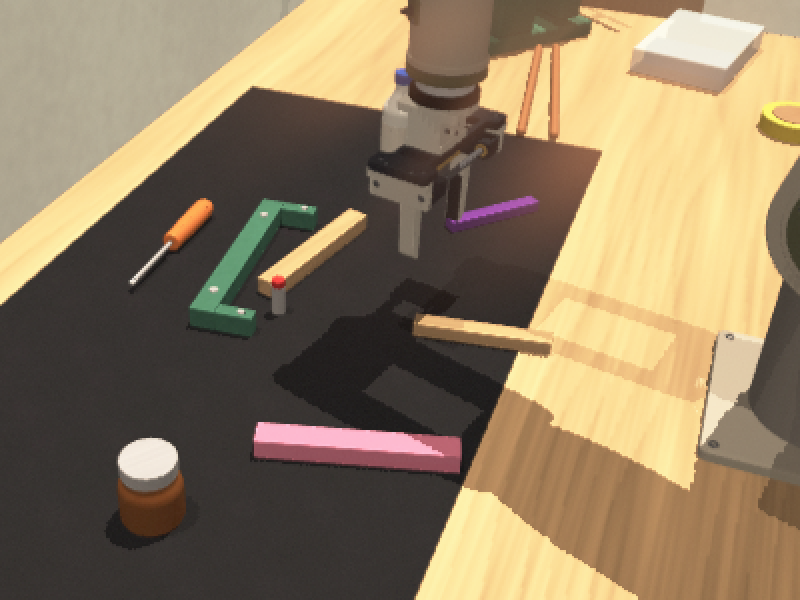

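The strip's +end is just right of the post, with about 7 mm of clearance. Next I push the −end to slide the strip in behind the post.

```bash
python3 - <<'E'
from h import *
p=np.array([.590,-.0764,-.2085]);u,n=un(p);to(p[:2]-.127*u,.05,p[2]+np.pi/2)
E
```

```text
to [ 0.564 -0.201] 0.05 shift [0.1575 0.126  0.0391] turn -90.0 tilt [ 0.001 -0.    -1.   ]
```

>>> carry_out([
  [0.02, 0.05, 0, 0, 0, -10],
  [0.05, 0.1, 0, 0, 0, -20],
  [0.1, 0.126, 0, 0, 0, -30],
  [0.158, 0.126, 0, 0, 0, -40],
  [0.158, 0.126, 0, 0, 0, -50],
  [0.158, 0.126, 0, 0, 0, -60],
  [0.158, 0.126, 0, 0, 0, -70],
  [0.158, 0.126, 0, 0, 0, -80],
  [0.158, 0.126, 0, 0, 0, -90],
  [0.158, 0.126, 0.039, 0, 0, -90],
  [0.158, 0.126, 0.039, 0, 0, -90],
  [0.158, 0.126, 0.039, 0, 0, -90],
], jaw=255)

```text
t: 10.75
tool_pos: [0.5638, -0.2008, 0.0495]
orientation: [-2.441, -1.977, 0.001]
force: [1.0, -0.4, -0.5]
opening: 0.0005
gripper_force: 0.0
```

```bash
python3 - <<'E'
from h import *
p=np.array([.590,-.0764,-.2085]);u,n=un(p);h=p[2]+np.pi/2
to(p[:2]-.127*u,.008,h);to(p[:2]-.061*u,.008,h);see(p)
print(robot.read_state()["opening"])
E
```

```text
to [ 0.564 -0.201] 0.008 shift [ 0.0001 -0.0001  0.0416] turn -0.0 tilt [-0.001  0.    -1.   ]
to [ 0.577 -0.136] 0.008 shift [ 0.0661 -0.0002  0.0416] turn -0.0 tilt [-0.001  0.    -1.   ]
top strip world [ 0.5902 -0.0763 -0.2085] jig [-0.0667 -0.0481 -0.3135] deg -18.0 err 0.035
0.0007448461370125733
```

>>> carry_out([
  [0, 0, 0.02, 0, 0, 0],
  [0, 0, 0.042, 0, 0, 0],
  [0.007, 0, 0.042, 0, 0, 0],
  [0.014, 0, 0.042, 0, 0, 0],
  [0.021, 0, 0.042, 0, 0, 0],
  [0.028, 0, 0.042, 0, 0, 0],
  [0.035, 0, 0.042, 0, 0, 0],
  [0.042, 0, 0.042, 0, 0, 0],
  [0.048, 0, 0.042, 0, 0, 0],
  [0.054, 0, 0.042, 0, 0, 0],
  [0.06, 0, 0.042, 0, 0, 0],
  [0.066, 0, 0.042, 0, 0, 0],
])

```text
t: 12.3
tool_pos: [0.5773, -0.1357, 0.0076]
orientation: [-2.441, -1.978, 0.0]
force: [-1.0, -1.6, 1.4]
opening: 0.0005
gripper_force: 0.7
```

>>> carry_out([
  [0, 0, 0, 0, 0, 0],
  [-0.015, 0, 0, 0, 0, 0],
  [-0.03, 0, -0.03, 0, 0, 0],
  [-0.03, 0.04, -0.08, 0, 0, 0],
  [-0.03, 0.1, -0.08, 0, 0, 0],
  [-0.03, 0.13, -0.08, 0, 0, 0],
  [-0.03, 0.13, -0.08, 0, 0, 0],
])

```text
t: 13.18
tool_pos: [0.6989, -0.1938, 0.0866]
orientation: [-2.441, -1.977, 0.0]
force: [-0.8, -0.2, -0.4]
opening: 0.0007
gripper_force: 0.0
```

```bash
python3 - <<'E'
from h import *
S=np.array([.590,-.0764,-.2085]);u,n=un(S);p0=np.r_[S[:2]+.049*u,S[2]]
p2,im=see(p0,"top");p,_=see(p0,"side")
cv2.imwrite("pics/t3.png",cv2.resize(im[150:350,200:467],None,fx=3,fy=3)[:,:,::-1])
for q in(p2,p):
  g=injig(J,q);a=g[2];U=np.array([-np.sin(a),np.cos(a)]);N=np.array([np.cos(a),np.sin(a)])
  r=g[:2]-POST;print("s,d",r@U,r@N)
E
```

```text
top strip world [ 0.5986 -0.0322 -0.2112] jig [-0.0537 -0.0051 -0.3162] deg -18.1 err 0.989
side strip world [ 0.6001 -0.0313 -0.2138] jig [-0.0522 -0.0044 -0.3188] deg -18.3 err 0.169
s,d -0.07289218822534922 0.0283902956031691
s,d -0.07163831166023965 0.02980275529426741
```

View pics/t3.png

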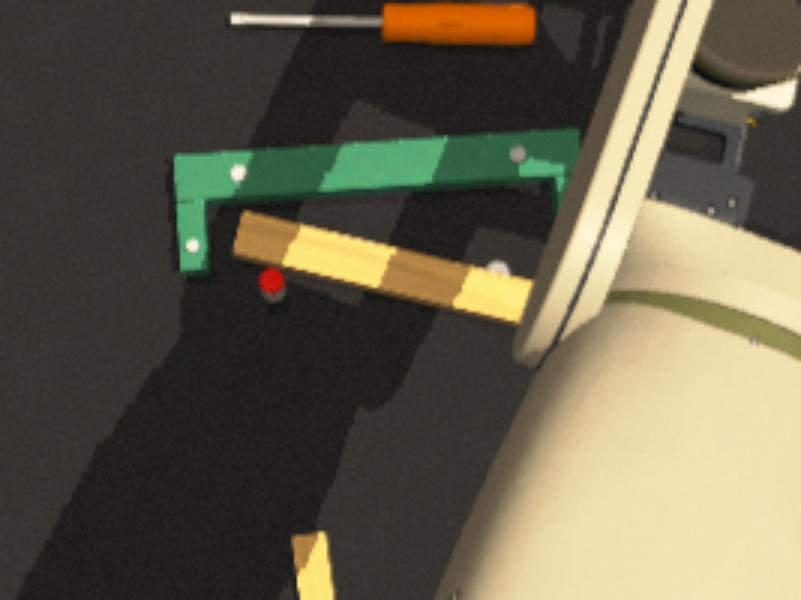

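The +end is now behind the post; the strip's top-left corner shows at crop (245,215), and the post at (272,283) is just in front of it. Next is the swing, with open fingers along the strip's front side.

```bash
cat >> h.py <<'E'
def bar(c,th,off=.034,al=-.02):
    """world TCP for bar behind strip pose (jig x,y,angle)"""
    u=np.array([-np.sin(th),np.cos(th)]);n=np.array([np.cos(th),np.sin(th)])
    return world(J,*(np.array(c)+al*u-off*n)),th+J[2]
E
python3 - <<'E'
from h import *
xy,h=bar((-.053,-.0045),-.318,.036);to(xy,.09,h);to(xy,.05,h)
E
```

```text
to [ 0.56  -0.043] 0.09 shift [ 0.1178 -0.1656 -0.003 ] turn 90.2 tilt [-0.002  0.    -1.   ]
to [ 0.56  -0.043] 0.05 shift [ 0.1178 -0.1655  0.037 ] turn 90.2 tilt [-0.002  0.    -1.   ]
```

>>> carry_out([
  [0.0, -0.05, -0.003, 0, 0, 10],
  [0.03, -0.1, -0.003, 0, 0, 20],
  [0.07, -0.14, -0.003, 0, 0, 30],
  [0.118, -0.165, -0.003, 0, 0, 40],
  [0.118, -0.165, -0.003, 0, 0, 50],
  [0.118, -0.165, -0.003, 0, 0, 60],
  [0.118, -0.165, -0.003, 0, 0, 70],
  [0.118, -0.165, -0.003, 0, 0, 80],
  [0.118, -0.165, -0.003, 0, 0, 90],
  [0.118, -0.165, 0.03, 0, 0, 90],
  [0.118, -0.165, 0.03, 0, 0, 90],
  [0.118, -0.165, 0.03, 0, 0, 90],
], jaw=0)

```text
t: 14.78
tool_pos: [0.5608, -0.0429, 0.0584]
orientation: [3.124, -0.327, 0.0]
force: [0.1, -0.5, 1.8]
opening: 0.0926
gripper_force: 0.0
```

```bash
python3 - <<'E'
from h import *
xy,h=bar((-.053,-.0045),-.318,.036);to(xy,.008,h)
for k in range(9):
    f=k/8;a=-.318*(1-f);d=.029-.005*f;s=-.072
    U=np.array([-np.sin(a),np.cos(a)]);N=np.array([np.cos(a),np.sin(a)])
    C=POST+d*N+s*U;xy,h=bar(C,a,.024);to(xy,.008,h)
print(robot.read_state()["opening"])
E
```

```text
to [ 0.56  -0.043] 0.008 shift [-0.0009  0.0007  0.0504] turn 0.2 tilt [ 0. -0. -1.]
to [ 0.572 -0.046] 0.008 shift [0.0112 0.0007 0.0504] turn 0.2 tilt [ 0. -0. -1.]
to [ 0.575 -0.046] 0.008 shift [0.0142 0.0005 0.0504] turn -2.0 tilt [ 0. -0. -1.]
to [ 0.578 -0.047] 0.008 shift [0.0172 0.0002 0.0504] turn -4.3 tilt [ 0. -0. -1.]
to [ 0.581 -0.047] 0.008 shift [ 0.0202 -0.0003  0.0504] turn -6.6 tilt [ 0. -0. -1.]
to [ 0.584 -0.047] 0.008 shift [ 0.0232 -0.0008  0.0504] turn -8.9 tilt [ 0. -0. -1.]
to [ 0.587 -0.047] 0.008 shift [ 0.0262 -0.0014  0.0504] turn -11.1 tilt [ 0. -0. -1.]
to [ 0.59  -0.047] 0.008 shift [ 0.0291 -0.0021  0.0504] turn -13.4 tilt [ 0. -0. -1.]
to [ 0.593 -0.047] 0.008 shift [ 0.032  -0.0029  0.0504] turn -15.7 tilt [ 0. -0. -1.]
to [ 0.596 -0.046] 0.008 shift [ 0.0349 -0.0038  0.0504] turn -18.0 tilt [ 0. -0. -1.]
0.09259756347303791
```

>>> carry_out([
  [0, 0, 0.025, 0, 0, 0],
  [0, 0, 0.05, 0, 0, 0],
  [0.006, 0, 0.05, 0, 0, 0],
  [0.011, 0, 0.05, 0, 0, 0],
  [0.014, 0, 0.05, 0, 0, -2],
  [0.017, 0, 0.05, 0, 0, -4.3],
  [0.02, 0, 0.05, 0, 0, -6.6],
  [0.023, -0.001, 0.05, 0, 0, -8.9],
  [0.026, -0.001, 0.05, 0, 0, -11.1],
  [0.029, -0.002, 0.05, 0, 0, -13.4],
  [0.032, -0.003, 0.05, 0, 0, -15.7],
  [0.035, -0.004, 0.05, 0, 0, -18],
])

```text
t: 16.27
tool_pos: [0.5973, -0.0463, 0.0088]
orientation: [3.137, 0.17, 0.002]
force: [-0.4, -0.0, -0.8]
opening: 0.093
gripper_force: 0.2
```

```bash
python3 - <<'E'
from h import *
p0=np.r_[world(J,-.034,.001),J[2]]
p,im=see(p0,"top");see(p0,"side")
cv2.imwrite("pics/t4.png",np.hstack([cv2.resize(x,(400,300)) for x in(im[150:300,220:420],robot.read_camera("side")[170:290,200:360])])[:,:,::-1])
for x in(-.034,-.0145):
    xy,h=bar((x,.001),0,.024);to(xy,.008,h)
E
```

```text
top strip world [ 0.6358 -0.0833 -0.3268] jig [-0.0221 -0.0598 -0.4318] deg -24.7 err 0.987
side strip world [ 0.6222 -0.0261  0.0894] jig [-0.0297 -0.0015 -0.0156] deg -0.9 err 0.387
to [ 0.596 -0.046] 0.008 shift [-0.0014  0.0002  0.0006] turn 0.0 tilt [ 0.001 -0.    -1.   ]
to [ 0.615 -0.044] 0.008 shift [0.0181 0.0002 0.0006] turn 0.0 tilt [ 0.001 -0.    -1.   ]
```

View pics/t4.png

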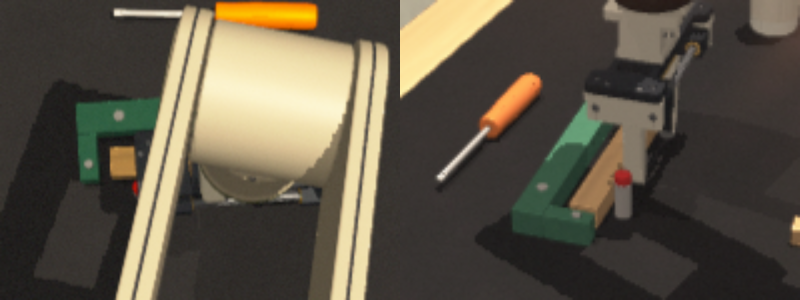

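The picture shows the strip inside the jig, roughly parallel to the fence and with its +end behind the post. Now I press it to the fence slowly.

>>> carry_out([
  [0.003, 0, 0, 0, 0, 0],
  [0.006, 0, 0, 0, 0, 0],
  [0.009, 0, 0, 0, 0, 0],
  [0.011, 0, 0, 0, 0, 0],
  [0.013, 0, 0, 0, 0, 0],
  [0.014, 0, 0, 0, 0, 0],
  [0.015, 0, 0, 0, 0, 0],
  [0.015, 0, 0, 0, 0, 0],
])

```text
t: 17.42
tool_pos: [0.6114, -0.0445, 0.0076]
orientation: [-3.137, -0.166, -0.0]
force: [0.7, -0.1, 0.0]
opening: 0.0932
gripper_force: 0.0
```

>>> carry_out([
  [0.001, 0, 0, 0, 0, 0],
  [0.002, 0, 0, 0, 0, 0],
  [0.002, 0, 0, 0, 0, 0],
])

```text
t: 17.8
tool_pos: [0.6134, -0.0443, 0.0077]
orientation: [-3.137, -0.165, -0.0]
force: [0.4, 1.3, 0.5]
opening: 0.0926
gripper_force: 0.0
```

>>> carry_out([
  [0.001, 0, 0, 0, 0, 0],
  [0.001, 0, 0, 0, 0, 0],
  [0.002, 0, 0, 0, 0, 0],
  [0.002, 0, 0, 0, 0, 0],
])

```text
t: 18.3
tool_pos: [0.6153, -0.044, 0.0076]
orientation: [-3.137, -0.165, -0.0]
force: [-1.3, 0.4, -0.7]
opening: 0.0929
gripper_force: 0.1
```

>>> carry_out([
  [0.001, 0, 0, 0, 0, 0],
  [0.001, 0, 0, 0, 0, 0],
])

```text
t: 18.55
tool_pos: [0.6163, -0.0439, 0.0076]
orientation: [3.137, 0.166, 0.0]
force: [0.6, -0.2, 0.2]
opening: 0.093
gripper_force: 0.1
```

>>> carry_out([
  [0.001, 0, 0, 0, 0, 0],
  [0.001, 0, 0, 0, 0, 0],
])

```text
t: 18.8
tool_pos: [0.6168, -0.0438, 0.0076]
orientation: [-3.137, -0.165, 0.002]
force: [-3.7, 0.4, 2.6]
opening: 0.0929
gripper_force: 2.0
```

>>> carry_out([
  [0.001, 0, 0, 0, 0, 0],
  [0.001, 0, 0, 0, 0, 0],
])

```text
t: 19.05
tool_pos: [0.6168, -0.0438, 0.0076]
orientation: [-3.137, -0.165, 0.005]
force: [-9.2, -0.1, 7.2]
opening: 0.0929
gripper_force: 4.8
```

The fence contact shows in the force reading. Back off, raise the arm and look.

>>> carry_out([
  [-0.003, 0, 0, 0, 0, 0],
  [-0.012, 0, 0, 0, 0, 0],
  [-0.012, 0, -0.04, 0, 0, 0],
  [-0.03, 0, -0.09, 0, 0, 0],
  [-0.09, 0, -0.12, 0, 0, 0],
  [-0.15, 0, -0.12, 0, 0, 0],
  [-0.2, 0, -0.12, 0, 0, 0],
  [-0.2, 0, -0.12, 0, 0, 0],
])

```text
t: 20.05
tool_pos: [0.4158, -0.0646, 0.1265]
orientation: [-3.137, -0.164, 0.001]
force: [0.7, -0.0, 0.1]
opening: 0.0926
gripper_force: 0.0
```

```bash
python3 - <<'E'
from h import *
p0=np.r_[world(J,-.014,.001),J[2]]
p,im=see(p0,"top");q,s=see(p0,"side")
cv2.imwrite("pics/t5.png",np.hstack([cv2.resize(x,(400,300)) for x in(im[150:300,220:420],s[170:290,200:360])])[:,:,::-1])
j,_=see(J,"top","jig")
E
```

```text
top strip world [ 0.6365 -0.0212  0.1035] jig [-0.0148  0.0019 -0.0015] deg -0.1 err 0.039
side strip world [ 0.6389 -0.0289  0.1034] jig [-0.0133 -0.006  -0.0016] deg -0.1 err 0.129
top jig world [ 0.6516 -0.0213  0.1038] jig [ 0.0002  0.0002 -0.0012] deg -0.1 err 0.15
```

View pics/t5.png

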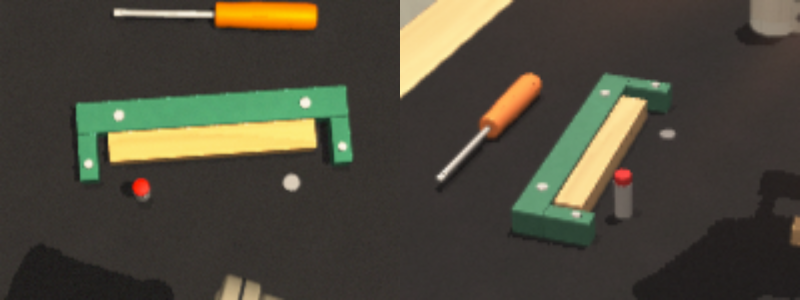

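The strip lies flush along the fence, centred to within about 2 mm and behind the post. I'm handing the job in.

```bash
python3 -c "
from plant import robot
print(robot.close_job())"
```

```text
the job is handed in; nothing more can be done
None
```

The strip is seated flush along the jig's back fence, behind the post and between the end blocks (measured at jig x −14.8 mm, y +2 mm, 0.1° off parallel). It was only pushed, with at most about 9 N read at the wrist, and the job was handed in at about 20 s, with no verdict returned.

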